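# Fold the recipe stand flat

### The job

The recipe stand on the worktop is propped up on one of its ratchet notches and has to be folded flat. Take the bar at the top of its wooden rest, lift it past the top notch until the red pawl tips out and lets go, then guide the rest down, without letting it drop, until it lies fully flat, and let go. Leave the tuna tin and the butter beside the stand where they are.

Things in the scene. Friction and masses are not known exactly. Their poses are not given: they have to be found in the camera images.
- recipe_stand: Low dark metal frame fixed to the worktop, 265 mm wide, with a light wooden rest (plate 200 mm wide, 10 mm thick) hinged along its edge nearer the robot; toothed disc and red pawl at the left end. Origin on the worktop, midway between hinge and flat bar: hinge axis at x -100 mm, z 60 mm, parallel to y (left); x points away from the robot.
- bar (a point): Middle of the dark round bar (14 mm thick, 112 mm free) at the rest's free end, 200 mm from the hinge axis, to grip across. Its x axis points from hinge to bar along the rest, y along the bar. Between bar and solid plate is an open hand slot 45 mm deep, 112 mm wide. Rest flat: bar 60 mm above the worktop. Raised, it moves up and back towards the robot on the 200 mm arc.
- rest (a joint): Angle of the wooden rest above flat, rad: 0 lies flat, 1.50 is the stop, nearly upright. About 350 g, hinge damped (0.18 N m s/rad). It rises freely over the teeth but falls back only to the notch below; notches hold it at about 0.44, 0.70 and 0.95. Lifted beyond about 1.40 the pawl is thrown out and the rest can be lowered all the way.
- pawl (a joint): Angle of the red plastic pawl, rad: about 0 (up to 0.13 as a tooth passes) leaning in, engaged; 0.52 tipped out, disengaged. A tumbler: its own weight keeps it in either state. The disc throws it out as the rest passes 1.25 to 1.38; the rest itself pushes it back in over its last 0.2 rad before flat.
- tuna_tin: Bystander: low round tin, 87 mm across and 40 mm high, left of the stand; origin at the centre of its underside.
- butter: Bystander: wrapped block of butter, 73 x 102 x 37 mm, left of the stand; origin at the centre of its underside.

How it is judged (in metres and radians):
On the way:
1. the rest is lifted past the top notch and the red pawl has tipped out (value of joint rest above 1.15 rad and value of joint pawl above 0.4 rad), for 0.1 s.
At the end, for the whole second after the job is handed in: The rest lies flat (within 0.06 rad, 12 mm at the bar) and still, and the pawl is back in its engaged position (below 0.15 rad) (value of joint rest below 0.06 rad and velocity of joint rest below 0.05 rad/s and value of joint pawl below 0.15 rad); the robot touches nothing.
It fails at once if the released rest is let fall (it swings down faster than 1.1 rad/s with no finger on the stand) (velocity of joint rest below -1.1 rad/s and value of joint pawl above 0.3 rad and contact force between the fingers and recipe_stand below 0.05 N).
It fails at once if the tuna tin or the butter is shifted by more than 20 mm (distance of any of tuna_tin, butter from where it was at the start of the episode above 0.02 m).
It also fails if it takes over 40 s, if anything falls off the work surface, if the arm or the gripper's body presses on something with over 40 N, if the wrist force passes 120 N, or if a joint passes its speed limit or range.

### The arm

A 7-joint arm with a two-finger parallel gripper is mounted at the origin on a cart in front of the work surface, level with it; the furniture and walls round the work are solid. World frame = base frame: x ahead of the robot, y to its left, z up, the work surface at z = 0. Lengths are in mm, angles in rad, forces in N, time in s.
With the tool pointing down it reaches from about 400 to 900 mm from the base axis. Payload 5.6 kg.
Tool frame: the origin (TCP) lies midway between the tips of the shut fingers; the grasp point (between the pads) lies 19 mm behind it; x points along the fingers, y is the direction in which the jaws open and shut, and the axes are right-handed (so a half turn about x gives the same grasp; the last joint's range is limited). The gripper opens to 92 mm and grips with 3 to 60 N. Pads are 20 mm wide; open, the fingers measure 128 mm over their backs; the gripper's body (75 mm by 189 mm) begins 69 mm behind the grasp point.
Start: joints at [-1.383, 0.468, -0.012, 1.603, 0.006, 1.071, -0.056], TCP at [148.733, 632.762, 214.592] pointing down, gripper open.
Joint ranges: [-2.53, 2.53], [-0.31, 2.02], [-1.57, 1.55], [0.28, 2.44], [-1.29, 4.43], [0.15, 1.84], [-2.92, 2.92]. Speed limits (rad/s): [2.57, 2.57, 3.14, 3.14, 3.14, 3.14, 3.14].

### API

Orientations are given as a rotation vector (axis times angle).
In Python, from cell import robot, grip, kin, viewer gives the robot as it stands. Calls block until the motion is done:
- robot.movep(position, orientation): joint-space move of the TCP to a pose.
- robot.servo_line(position, feed=150, rotation=None): straight line of the TCP; rotation=None keeps the orientation; feed is the mean speed in mm/s.
- robot.goto_joints(angles): joint-space move.
- grip(opening, newtons=None): opening from 0.0 (shut) to 1.0 (fully open); newtons is the grip in N (None keeps the last); returns when the fingers have stopped.
- robot.hold(seconds).
- kin.ik(position, orientation): joint angles nearest the present ones, or None.
- robot.observe(): the state.
- viewer.read_camera(name): name is "scene" or "top" or "wrist"; returns the picture (480x640x3 uint8, red, green, blue); there is no depth.
- viewer.camera_info(name): a dict with "camera_matrix" (3x3 intrinsics, pixels), "k1" (the pictures are not rectified: a ray, as slopes to the right and down, at radius r is drawn at 1 + k1 r^2 times it, then the intrinsics apply), "R" (3x3) and "t" (3): a world point X has camera coordinates R X + t. Camera axes: x right, y down, z forward; pixel columns grow to the right and rows downward; lengths in mm; the calibration is good to about 2 mm. A picture is of the moment at which its call begins: read the wrist's pose just before it. camera_info takes no time and is no camera call; for the wrist camera it gives the pose at the moment of the call.
A pose or a line that the arm cannot do raises robot.IKError and nothing moves.
- robot.job_done(): hands the job in, once; it reports no verdict.
Trained networks look in the newest picture that a camera, given by its name, has taken for a name from the list of things; names that differ only in an ending like _2 or _b are one class to them, and where a whole thing is asked for, a point or a joint stands for the part that bears it (a point fixed in the world has none). Each returns a list of dicts, best first, with "confidence" (0 to 1); they miss things now and then, are a little off and sometimes report something else, mostly with a low value. They report only what shows in the picture. A call takes as long as a camera call.
- viewer.silhouettes(name, camera): "mask" (480x640 bool, what is visible of it).
- viewer.pinpoint(name, camera): "at" ([x, y, z] in mm, in the coordinates of the camera as it stood for that picture, good to about 4 mm: a listed point, or the origin of a listed thing).
The state is a dict: "t": time; "joints": joint angles; "joint_velocities": joint speeds; "joint_torque": joint torques, N m; "tcp_pos": TCP position; "tcp_rot": TCP orientation; "contact_force": force on the tool from outside, world axes, zero at the start; "wrist_torque": the same for the moment, N m; "grip_width": opening from 0.0 (shut) to 1.0 (fully open).
Only numpy, scipy, OpenCV 4.12 (cv2) and the standard library are available. Lean on these libraries where they do the work, as an engineer would, in place of code of your own. Each camera call takes 0.05 s, during which the arm holds its last target. There are 200 camera calls.

## Working session

There is one attempt and no reset: what is moved stays moved. The work goes in short steps, each a Python script; the robot and the scene stay as the last script left them, time stands still between calls to the robot, and variables do not carry over. Pictures are saved under pics/ and viewed, about 8 in all and at most 12, crops included, and the job is handed in when it is done.

```bash
ls; mkdir -p pics; cat > h.py <<'E'
import numpy as np, cv2
from cell import robot, grip, kin, viewer
from scipy.spatial.transform import Rotation as Ro
def toworld(p,ci): return np.array(ci["R"]).T@(np.array(p)-np.array(ci["t"]))
def see(name,cam):
    ci=viewer.camera_info(cam); viewer.read_camera(cam)
    return [(round(d["confidence"],2),toworld(d["at"],ci).round(1)) for d in viewer.pinpoint(name,cam)[:2]]
def snap(cam,f):
    im=viewer.read_camera(cam); cv2.imwrite("pics/"+f,im[:,:,::-1]); return im
E
python3 - <<'E'
from h import *
a=snap("scene","s1.png"); b=snap("top","t1.png")
for c in("scene","top"):
    print(c,viewer.camera_info(c)["R"],viewer.camera_info(c)["t"])
    for n in("recipe_stand","bar","tuna_tin","butter"): print(n,see(n,c))
o=robot.observe();print(o)
E
```

```text
pics
scene [[ 7.81994034e-01 -6.23285771e-01  4.23245756e-04]
 [-4.19668325e-01 -5.27030969e-01 -7.38997195e-01]
 [ 4.60829500e-01  5.77713775e-01 -6.73708369e-01]] [-208.99634353  394.60267834  570.8053777 ]
recipe_stand [(0.68, array([ 5.33e+02,  9.15e+01, -3.00e-01]))]
bar [(0.6, array([576.6,  81.2, 190.7]))]
tuna_tin [(0.78, array([452.3, 301. ,  -3.4]))]
butter [(0.92, array([616.2, 316.9,  -2.2])), (0.26, array([576.6,  81.5, 194.1]))]
top [[-0.01621394 -0.99976229 -0.01457615]
 [-0.99830821  0.01700102 -0.0556029 ]
 [ 0.05583749  0.01364995 -0.99834656]] [280.2202124  495.82346327 987.02623723]
recipe_stand [(0.76, array([530.6,  90.3,   1.1]))]
bar [(0.86, array([582.3,  83.5, 189.7]))]
tuna_tin [(0.84, array([459.1, 306.3,  -2.8]))]
butter [(0.56, array([618.7, 317.9,   5. ]))]
{'t': 0.9, 'joints': array([-1.38298372,  0.46748386, -0.0115822 ,  1.60271004,  0.00601455,
        1.07137159, -0.05632603]), 'joint_velocities': array([-0.0003746 ,  0.00179055, -0.00014424, -0.00018299, -0.00014865,
        0.00083184,  0.00112178]), 'joint_torque': array([ 5.92725737e-04, -5.20411098e+01, -1.22738339e-02, -2.44055665e+01,
       -5.66773082e-02,  1.13019478e-02,  3.01857619e-05]), 'tcp_pos': array([148.75948249, 632.76172101, 214.5986785 ]), 'tcp_rot': array([ 0.18133443,  1.56311842, -0.18124335]), 'contact_force': array([-0.09765193,  0.43234333, -0.17859651]), 'wrist_torque': array([-0.08151941,  0.01909413,  0.00158814]), 'grip_width': 1.0013311952864892}
```

View pics/s1.png

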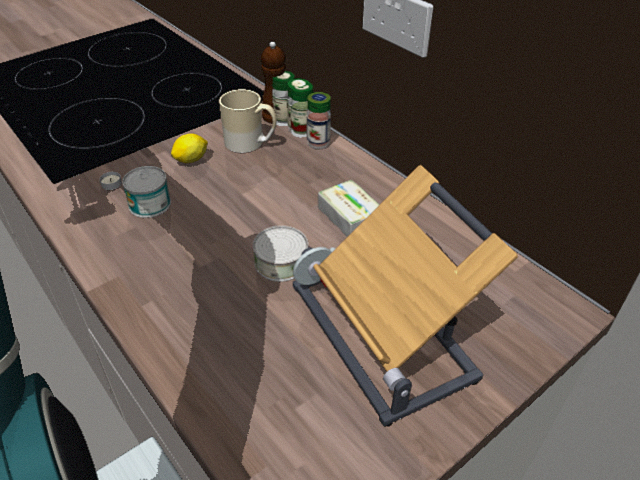

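View pics/t1.png

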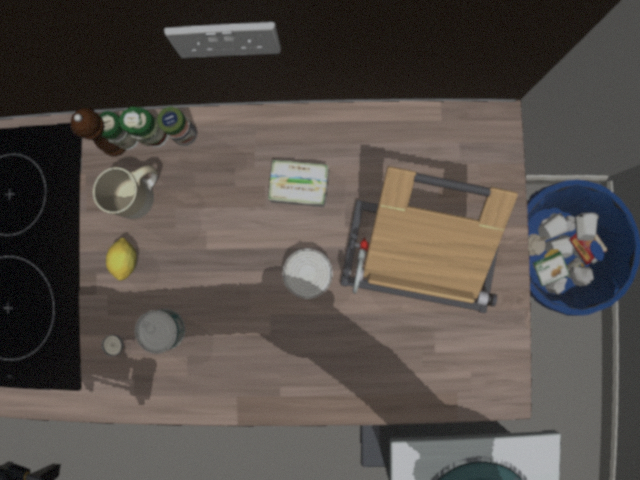

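The pictures show the rest propped mid-way up: the bar runs between (415,178) and (490,192) in the top view. The tin is at (307,272) and the butter at (299,182), both left of the stand. Next I'll get the yaw and scan which pitches the arm can reach along the arc.

```bash
cat >> h.py <<'E'
def ray(cam,uv,z,ci=None):
    ci=ci or viewer.camera_info(cam);K=np.array(ci["camera_matrix"]);k=ci["k1"];R=np.array(ci["R"]);t=np.array(ci["t"])
    s=cv2.undistortPoints(np.array([[uv]],float),K,np.array([k,0,0,0,0.]))[0,0]
    c=-R.T@t; d=R.T@np.array([*s,1]); return c+d*(z-c[2])/d[2]
def rot(p,yaw,flip=False):
    """tool pitched p forward from straight down, in the stand's vertical plane"""
    e=np.array([np.cos(yaw),np.sin(yaw),0]); u=np.array([0,0,1.])
    x=np.sin(p)*e-np.cos(p)*u; y=np.cos(p)*e+np.sin(p)*u
    if flip:y=-y
    return Ro.from_matrix(np.c_[x,y,np.cross(x,y)]).as_rotvec(), x
E
python3 - <<'E'
from h import *
L=ray("top",(415,178),190);R=ray("top",(490,192),190);print(L,R,np.linalg.norm(L-R))
d=L-R;print("yaw bar top",np.arctan2(-d[0],d[1]))
for uv in((432,187),(490,237)): print(ray("scene",uv,190))
print("hinge ends z60",ray("top",(368,287),60),ray("top",(483,303),60), "wall",ray("top",(400,100),0))
yaw=-.17;e=np.array([np.cos(yaw),np.sin(yaw),0]);h=np.array([532,91,60])-100*e
for th in(0,.35,.7,1.05,1.42):
  b=h+200*(np.cos(th)*e+np.array([0,0,np.sin(th)]))
  for f in(0,1):
    ok=[]
    for p in np.arange(-.4,1.5,.1):
      r,x=rot(p,yaw,f); q=kin.ik(b+19*x,r)
      if q is not None: ok.append((round(p,1),np.round(q,1).tolist()))
    print(th,f,len(ok),[o[0] for o in ok],ok[0][1] if ok else'',ok[-1][1] if ok else '')
E
```

```text
[592.52899993 134.84284614 190.        ] [570.45549541  22.50725778 190.        ] 114.48372816065525
yaw bar top -0.1940241621909521
[586.77849466 134.02804008 190.        ]
[568.93269732  22.57500491 190.        ]
hinge ends z60 [431.33030807 200.01591521  60.        ] [400.06039135   3.94739677  60.        ] wall [773.69688078 129.07153291   0.        ]
0 0 19 [np.float64(-0.4), np.float64(-0.3), np.float64(-0.2), np.float64(-0.1), np.float64(-0.0), np.float64(0.1), np.float64(0.2), np.float64(0.3), np.float64(0.4), np.float64(0.5), np.float64(0.6), np.float64(0.7), np.float64(0.8), np.float64(0.9), np.float64(1.0), np.float64(1.1), np.float64(1.2), np.float64(1.3), np.float64(1.4)] [-0.5, 0.9, 0.6, 1.5, -0.5, 1.3, 0.1] [-0.0, 1.1, -0.5, 2.3, 2.7, 1.8, -2.9]
0 1 19 [np.float64(-0.4), np.float64(-0.3), np.float64(-0.2), np.float64(-0.1), np.float64(-0.0), np.float64(0.1), np.float64(0.2), np.float64(0.3), np.float64(0.4), np.float64(0.5), np.float64(0.6), np.float64(0.7), np.float64(0.8), np.float64(0.9), np.float64(1.0), np.float64(1.1), np.float64(1.2), np.float64(1.3), np.float64
[... 2160 characters left out ...]
.float64(0.7), np.float64(0.8)] [-0.3, 0.5, 0.1, 1.6, -0.2, 1.4, 2.9] [-0.8, 0.1, 0.3, 2.4, 1.6, 0.4, 1.0]
1.42 0 12 [np.float64(-0.4), np.float64(-0.3), np.float64(-0.2), np.float64(-0.1), np.float64(-0.0), np.float64(0.1), np.float64(0.2), np.float64(0.3), np.float64(0.4), np.float64(0.5), np.float64(0.6), np.float64(0.7)] [-0.6, 0.4, 0.6, 1.8, -0.3, 1.4, -0.1] [-0.9, -0.1, 0.3, 2.4, 1.1, 0.5, -1.7]
1.42 1 12 [np.float64(-0.4), np.float64(-0.3), np.float64(-0.2), np.float64(-0.1), np.float64(-0.0), np.float64(0.1), np.float64(0.2), np.float64(0.3), np.float64(0.4), np.float64(0.5), np.float64(0.6), np.float64(0.7)] [-0.3, 0.4, 0.2, 1.8, -0.2, 1.4, 2.9] [-0.8, -0.1, 0.2, 2.4, 1.1, 0.5, 1.5]
```

```bash
python3 - <<'E'
from h import *
yaw=-.17; r,x=rot(.4,yaw); b=np.array([579.5,82,190])
via=np.array([350,350,400.]); 
print(kin.ik(b-130*x,r))
robot.movep(b-130*x+[0,0,60],r); print(robot.observe()["t"],robot.observe()["joints"].round(2))
c1=viewer.camera_info("wrist"); a=snap("wrist","w1.png")
for n in("bar","recipe_stand"): print(n,see(n,"wrist"))
robot.movep(b-130*x,r)
c2=viewer.camera_info("wrist"); a2=snap("wrist","w2.png"); print(see("bar","wrist"),robot.observe()["t"])
import pickle;pickle.dump((c1,c2),open("c.pkl","wb"))
cv2.imwrite("pics/w12.png",cv2.resize(np.hstack([a,a2]),(800,300))[:,:,::-1])
E
```

```text
[-0.96865117 -0.05123939  0.60830086  2.07913822  0.32441736  0.77950458
 -0.72029792]
3.3 [-0.98 -0.11  0.58  1.99  0.34  0.93 -0.71]
bar [(0.59, array([583.3,  80.5, 185.3]))]
recipe_stand [(0.92, array([528. ,  92.8,   2.9]))]
[(0.89, array([583.4,  84. , 186.2]))] 4.05
```

View pics/w12.png

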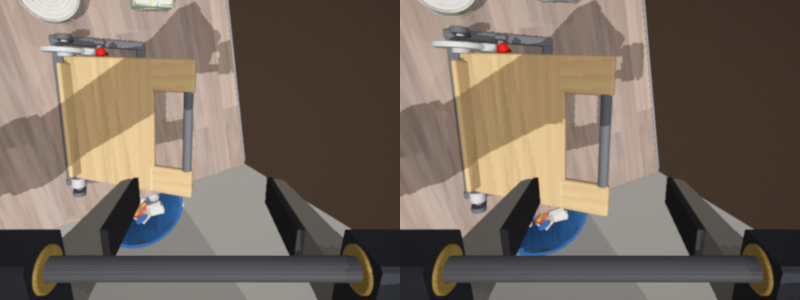

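The wrist view shows the bar running vertically between the wooden arms at about (301,147)-(299,275), then (328,152)-(325,299) from closer in. I'll triangulate its ends from the wrist, top and scene views.

```bash
python3 - <<'E'
from h import *
import pickle
c1,c2=pickle.load(open("c.pkl","rb"))
def tri(obs):
    A=np.zeros((3,3));B=np.zeros(3);l=[]
    for ci,uv in obs:
        p=ray(None,uv,0,ci);q=ray(None,uv,300,ci);d=(q-p)/np.linalg.norm(q-p);M=np.eye(3)-np.outer(d,d);A+=M;B+=M@p;l.append((M,p))
    X=np.linalg.solve(A,B);return X.round(1),[round(float(np.linalg.norm(M@(X-p))),1) for M,p in l]
t,s=viewer.camera_info("top"),viewer.camera_info("scene")
L,R=[(c1,(301,147)),(c2,(328,152)),(t,(415,178)),(s,(432,187))],[(c1,(299,275)),(c2,(325,299)),(t,(490,192)),(s,(490,237))]
for k in(slice(0,4),slice(0,2),slice(2,4)):
    a,b=tri(L[k]),tri(R[k]);print(a,b,(a[0]+b[0])/2,np.arctan2(-(a[0]-b[0])[0],(a[0]-b[0])[1]))
E
```

```text
(array([592.4, 135.5, 187.1]), [0.9, 0.4, 1.2, 2.3]) (array([569.4,  22.2, 190.3]), [0.8, 0.3, 1.1, 0.7]) [580.9   78.85 188.7 ] -0.20027935168610245
(array([595.9, 134. , 179.4]), [0.3, 0.3]) (array([568.9,  22.4, 191.4]), [0.4, 0.4]) [582.4  78.2 185.4] -0.2373742469731708
(array([591.8, 135.6, 186.9]), [1.8, 1.8]) (array([570.2,  22.7, 189.3]), [0.5, 0.5]) [581.    79.15 188.1 ] -0.18903540656158702
```

Bar at (581.5, 80, 188.5), yaw -0.19, length 115 mm against a nominal 112, rest angle about 0.70. The derived origin of (529, 90) agrees with the network. Now the grasp.

```bash
cat >> h.py <<'E'
yaw=-.19; E=np.array([np.cos(yaw),np.sin(yaw),0]); U=np.array([0,0,1.])
B0=np.array([581.5,80,188.5]); TH0=.70; H=B0-200*(np.cos(TH0)*E+np.sin(TH0)*U)
def pitch(th): return float(np.interp(th,[0,.7,1.46],[0,.4,.5]))
def pose(th,back=0):
    r,x=rot(pitch(th),yaw); return H+200*(np.cos(th)*E+np.sin(th)*U)+(19-back)*x, r
def st(tag=''):
    o=robot.observe(); v=np.array(o["tcp_pos"]); x=Ro.from_rotvec(o["tcp_rot"]).as_matrix()[:,0]
    g=v-19*x-H; print(tag,round(o["t"],2),"th",round(np.arctan2(g[2],g@E),3),"r",round(np.hypot(g[2],g@E),1),"F",o["contact_force"].round(1),"w",round(o["grip_width"],3),flush=True)
E
python3 - <<'E'
from h import *
grip(.42,20)
p,r=pose(.7,90); robot.movep(p,r); st()
robot.servo_line(pose(.7)[0],feed=80); st("in")
grip(0,20); st("grip")
snap("wrist","w3.png")
E
```

```text
5.31 th 1.063 r 241.7 F [-0.7 -0.2 -0. ] w 0.423
in 6.58 th 0.701 r 200.4 F [-0.3 -0.4 -0.2] w 0.42
grip 7.08 th 0.7 r 200.3 F [0.1 0.3 0.4] w 0.142
```

View pics/w3.png

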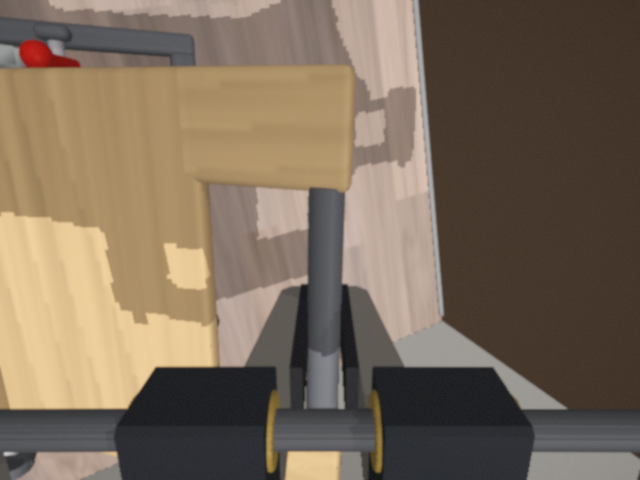

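The bar sits squarely between the pads (columns 310-345), and the width of 13 mm matches the bar. Now lifting.

```bash
python3 - <<'E'
from h import *
for th in np.linspace(.7,1.44,9)[1:]:
    p,r=pose(th); robot.servo_line(p,feed=60,rotation=r); st(f"{th:.2f}")
    if np.linalg.norm(robot.observe()["contact_force"])>45: break
snap("scene","s2.png"); print(see("bar","scene"))
E
```

```text
0.79 7.59 th 0.793 r 200.5 F [2.  1.2 0.8] w 0.144
0.89 8.05 th 0.884 r 200.9 F [3.5 1.9 2. ] w 0.146
0.98 8.51 th 0.975 r 201.3 F [4.5 2.7 2.8] w 0.145
1.07 8.97 th 1.066 r 201.9 F [5.6 2.7 4.4] w 0.141
1.16 9.43 th 1.157 r 202.4 F [4.8 3.  6.8] w 0.14
1.25 9.88 th 1.247 r 203.0 F [5.2 4.2 8.8] w 0.144
1.35 10.34 th 1.337 r 203.6 F [ 5.   2.7 11.8] w 0.143
1.44 10.8 th 1.428 r 203.6 F [ 3.7  3.4 14.1] w 0.147
[(0.95, array([458.7, 106.2, 261.2]))]
```

View pics/s2.png

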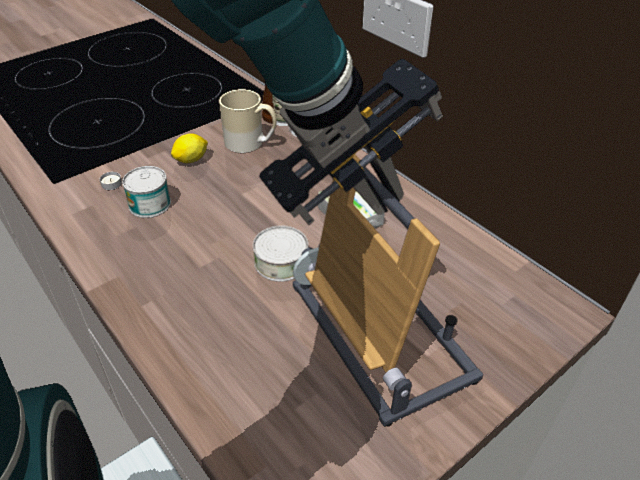

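The rest is near upright with the bar held, and the pawl is hidden in this view. I'll check it from the top.

```bash
python3 - <<'E'
from h import *
a=cv2.imread("pics/t1.png")[180:330,320:520]; b=snap("top","t2.png")[180:330,320:520,::-1]
cv2.imwrite("pics/t2c.png",cv2.resize(np.hstack([a,b]),(800,300),interpolation=cv2.INTER_CUBIC))
g=np.array([458.7,106.2,261.2])-H; print(np.arctan2(g[2],g@E), see("bar","top"), viewer.silhouettes("pawl","top") and 'pawl seen')
E
```

```text
1.435526768872065 [(0.72, array([463.7, 105.7, 257.5]))] pawl seen
```

View pics/t2c.png

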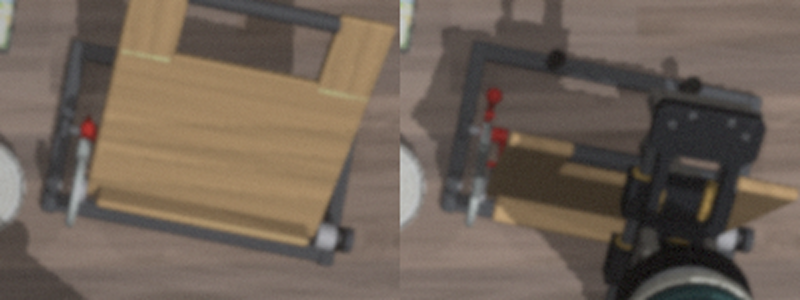

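The pawl's red ball has swung from (88,130) to about (93,97) in the crop, away from the disc, so it is tipped out. I'll nudge a little higher to be sure, then lower while watching the force for a catch.

```bash
python3 - <<'E'
from h import *
p,r=pose(1.46); robot.servo_line(p,feed=40,rotation=r); st("top")
for th in np.r_[np.linspace(1.46,.1,13)[1:],.06,.03,0.]:
    p,r=pose(th); robot.servo_line(p,feed=60 if th>.12 else 30,rotation=r); st(f"{th:.2f}")
    if np.linalg.norm(robot.observe()["contact_force"])>30: print("force");break
print(see("bar","top"),see("bar","scene"))
E
```

```text
top 11.4 th 1.448 r 203.6 F [ 3.3  3.7 14.1] w 0.145
1.35 11.93 th 1.336 r 203.0 F [ 3.7  4.5 12.5] w 0.148
1.23 12.45 th 1.226 r 202.3 F [3.5 3.9 8.3] w 0.148
1.12 12.97 th 1.115 r 201.7 F [3.9 3.  6.9] w 0.142
1.01 13.5 th 1.002 r 201.1 F [4.7 3.4 5. ] w 0.146
0.89 14.03 th 0.89 r 200.5 F [3.1 3.2 3.3] w 0.145
0.78 14.55 th 0.777 r 200.1 F [4.4 2.3 3.3] w 0.15
0.67 15.07 th 0.664 r 199.8 F [4.1 2.2 2.4] w 0.147
0.55 15.6 th 0.553 r 199.7 F [ 4.4 -0.1  0.9] w 0.149
0.44 16.12 th 0.44 r 199.5 F [ 2.2 -0.9  2.1] w 0.147
0.33 16.65 th 0.324 r 199.5 F [ 0.6 -3.  -0.4] w 0.146
0.21 17.18 th 0.211 r 199.5 F [ 0.2 -4.6 -0.7] w 0.144
0.10 18.07 th 0.1 r 199.5 F [-0.6 -6.1 -1.1] w 0.147
0.06 18.49 th 0.06 r 199.5 F [-1.3 -5.3 -0.5] w 0.142
0.03 18.84 th 0.03 r 199.4 F [-1.1 -5.1 -0.9] w 0.142
0.00 19.19 th 0.001 r 199.4 F [-1.3 -5.   0.3] w 0.144
[] [(0.97, array([622.3,  72.6,  64.3]))]
```

```bash
python3 - <<'E'
from h import *
for th in np.arange(-.008,-.08,-.008):
    p,r=pose(th); r=pose(0)[1]; robot.servo_line(p,feed=20,rotation=r); robot.hold(.1); st(f"{th:.3f}")
    if robot.observe()["contact_force"][2]>10: break
snap("scene","s3.png"); print(see("bar","scene"))
E
```

```text
-0.008 19.74 th -0.0 r 199.5 F [-4.7 -5.3  8.6] w 0.145
-0.016 20.09 th -0.002 r 199.5 F [-7.7 -6.7 17.8] w 0.148
[(0.69, array([621.9,  69.1,  63.3])), (0.64, array([5.326e+02, 9.350e+01, 5.000e-01]))]
```

View pics/s3.png

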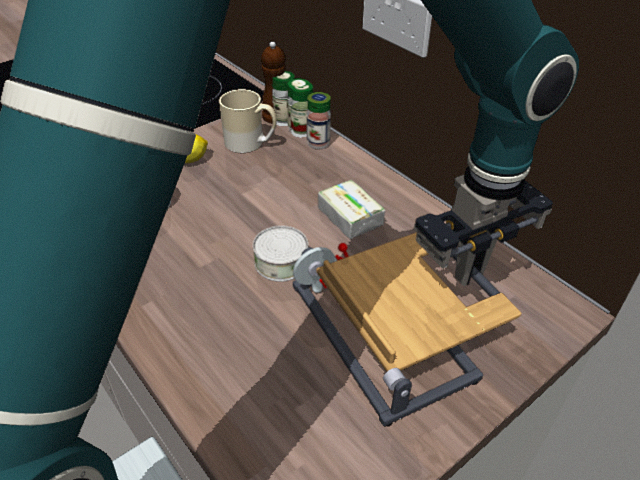

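The rest lies flat on its stop: force jumped to 18 N with no further motion at about 0 rad. Tin (282,252) and butter (352,207) have not moved. Now releasing and retracting straight up.

```bash
python3 - <<'E'
from h import *
p,r=pose(0); robot.servo_line(p,feed=20,rotation=r); grip(.42); st("open")
robot.servo_line(p+[0,0,150],feed=80,rotation=r); st("up")
q,_=robot.observe()["joints"],0
robot.servo_line(p+[-30,-20,260],feed=150,rotation=r)
for n in("bar","recipe_stand","tuna_tin","butter"): print(n,see(n,"scene"),see(n,"wrist"))
b=snap("top","t4.png"); a=snap("scene","s4.png"); w=snap("wrist","w4.png")
cv2.imwrite("pics/f.png",np.hstack([cv2.resize(a[180:420,220:540],(400,300)),cv2.resize(w,(400,300))])[:,:,::-1]); st()
E
```

```text
open 21.1 th 0.0 r 200.0 F [ 0.4  0.2 -0.6] w 0.419
up 23.12 th 0.643 r 249.5 F [ 0.2 -0.7 -0.8] w 0.424
bar [(0.76, array([621.1,  70.4,  63.2]))] [(0.79, array([629.8,  72.3,  59.1]))]
recipe_stand [(0.82, array([531.3,  92.6,  -1.9]))] [(0.68, array([ 5.265e+02,  9.080e+01, -4.000e-01]))]
tuna_tin [(0.91, array([ 4.541e+02,  2.996e+02, -4.000e-01]))] []
butter [(0.87, array([617.6, 319. ,  -2.3]))] []
 25.0 th 0.98 r 313.1 F [ 0.3 -0.2 -0.1] w 0.423
```

View pics/f.png

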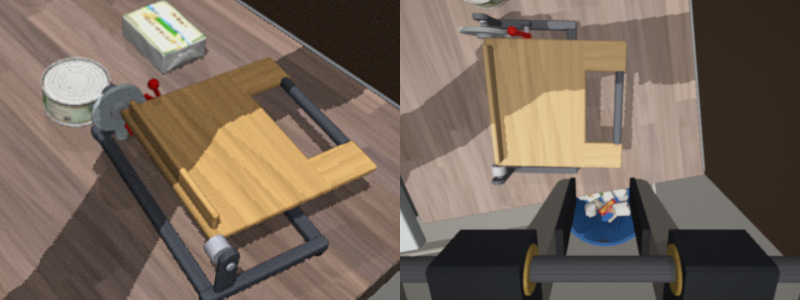

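The rest is flat and free, with the tin and butter in place. Last check is the pawl: top-view crops for start, tipped out and now.

```bash
python3 - <<'E'
import cv2,numpy as np
I=[cv2.imread(f"pics/{f}.png") for f in("t1","t2","t4")]
for i in I:
    j=i[200:290,330:400].astype(int); m=(j[...,2]>110)&(j[...,1]<60); y,x=np.nonzero(m); print(len(x),(x.mean()+330).round(1) if len(x) else '',(y.mean()+200).round(1) if len(x) else '',y.min()+200 if len(x) else '')
cv2.imwrite("pics/p.png",np.hstack([cv2.resize(i[200:290,330:400],(260,334),interpolation=cv2.INTER_CUBIC) for i in I]))
E
```

```text
45 363.8 244.3 241
42 368.1 240.3 226
9 363.9 245.3 244
```

View pics/p.png

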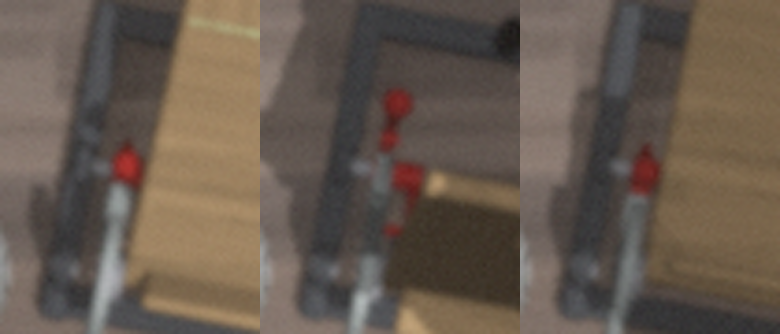

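The pawl ball is back where it started: (127,165) at the start, (398,103) minus the 260-pixel panel offset when tipped out, and now (645,170) minus 520. It is engaged, so I'm handing in.

```bash
python3 - <<'E'
from h import *
robot.hold(.3); st(); robot.job_done()
E
```

```text
25.3 th 0.98 r 313.0 F [-0.3  0.4 -0.2] w 0.419
the job is handed in; nothing more can be done
```

The recipe stand is folded flat and the job was handed in at 25.3 s; the hand-in reports no verdict. I gripped the bar, lifted the rest from about 0.70 to about 1.45 rad, lowered it under grip until it lay on its stop, then let go and backed off.

- **Pawl tipping out:** the top view at 1.43 rad showed the red ball swung clear of the disc. The rest then went down without catching on any notch.
- **Rest flat:** the stop was felt at about 0 rad by the gripper's position. After release, the networks put the bar at z 59 mm (wrist camera) and 63 mm (scene camera), against the nominal 60 mm. That difference is within their 4 mm accuracy.
- **Pawl back in:** in the last top view the ball is within about a pixel of where it was at the start, so it is engaged again.
- **Tin and butter:** both are within about 3 mm of their first scene-camera readings, which is measurement noise.
- **Robot clear:** the gripper is well above the stand, and the last force reading was under 1 N.
- **Disagreement:** near upright the bar pushed the gripper about 3.5 mm off my planned arc, with up to 14 N of force. The hinge estimate was probably a few millimetres off; the force was far below the limits.

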